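# Unlock the food slicer and set its thickness

## Task

Get the food slicer ready to load: draw the locking pin up out of the carriage and park it in the notch of the pin bracket on the slicer's side, pushed fully in and hanging upright by its neck. Then pull the carriage towards the slicer's front until it stops, and last turn the thickness dial clockwise, counting the clicks, to the fourth dot after the zero bar. Do not disturb the other things on the worktop.

Things in the scene. Friction and masses are not known exactly. Their poses are not given: they have to be found in the camera images.
- slicer: Fixed food slicer; base 280 (x) by 360 (y) mm, top face 30 mm up. Origin under its middle at worktop level; x points from its front (robot side) to its back; yaw within 0.25 rad. Blade disc (top 211 mm up), gauge plate and motor stand along its +y edge, from y = 98 mm outward; the carriage slides in the middle; dial box and pin bracket are on the -y side.
- pin: Loose locking pin, 74 mm long, about 90 g: steel tail 14 mm dia. (0 to 26 mm), neck 7 mm dia. (26 to 44), round black head 26 mm dia. (44 to 74). Origin at the tail's end, z towards the head. Starts upright in a 16 mm bore through the carriage's ear and a block below, head resting on the ear, 44 mm sunk in: it locks the carriage.
- pin_head (a point): Middle of the pin's head, 59 mm above its tail end: the place to grip.
- pin_neck (a point): Point on the pin's axis 35 mm above its tail end, in the middle of the neck.
- bore_mouth (a point): Centre of the bore at the ear's upper face (83 mm above the worktop) in the locked position.
- rest: Fixed steel pin bracket at the base's -y edge; axes as the slicer's; origin below the notch seat, 30 mm above the worktop. Level plate at 64 to 70 mm, 36 mm wide, with a slot along y, 11 mm wide, flared mouth 27 mm to -y of the seat, closed end 5.5 mm to +y. The neck slides in sideways along +y; head and tail cannot. Its upright stands 13 to 23 mm to +y. Parked, the head rests on the plate.
- notch (a point): Seat of the notch: where the pin's axis goes, at the plate's upper face, 70 mm above the bracket's origin.
- carriage (a joint): Carriage travel in m: 0 locked (start), 0.08 at the stop at the front; it moves along the slicer's -x. Slides with about 1.5 N of friction and stays where it is left.
- carriage_handle (a point): Grip point on the axis of the carriage's upright black handle, a round post 22 mm dia., 45 mm tall, standing on the carriage's upper face (83 mm above the worktop); the point is 108 mm above the worktop. The handle moves with the carriage.
- dial (a joint): Thickness dial angle in rad, growing clockwise seen from above; 0 with the pointer at the zero bar; clicks every 0.349 rad (20 degrees) at 0, 1, .. 7; end stops at 0 and 2.443. The fourth dot is 1.396. Starts at click 0, 1 or 2. Needs about 0.1 N m and snaps into the nearest click when let go.
- dial_grip (a point): On the dial's upright axis, 111.5 mm above the worktop, in its black bar grip: 12 mm wide, 40 long, 94 to 120 mm above the worktop, on a skirt 44 mm dia. Own x runs along the bar to the pointer (white stripe and nose) and turns with the dial; at dial 0 it is 70 degrees anticlockwise of the slicer's x. Dial at x -80, y -140 mm of the slicer, on a box 72 by 80 mm, top 85 mm up.
- dial_zero (a point): The black zero bar on the dial box's top, 29 mm from the dial's axis; the seven round black dots follow it clockwise.
- jar: Bystander: small jar 34 mm dia., 40 mm high, standing on the slicer's base at its back; origin under its middle.
- mug: Bystander: white mug 80 mm dia., 85 mm high, to the slicer's right; origin under its middle.
- tumbler: Bystander: green glass tumbler 70 mm dia., 85 mm high, to the slicer's right; origin under its middle.
- cheese: Bystander: block of cheese 100 by 60 by 50 mm on a wooden board left of the slicer; origin under its middle.
- bowl: Bystander: blue bowl 120 mm dia., 50 mm high, front left of the slicer; origin under its middle.
Things that resemble listed ones, but are neither listed nor needed, are in the scene too. Leave any green look-alike of the pin alone.

How it is judged:
On the way, in this order (a step that is already met when the one before it is completed fails the run):
1. the pin is drawn up out of the ear and bore, the carriage still locked back (z of pin in the frame of bore_mouth above 0.003 m and value of joint carriage below 0.012 m).
2. the pin hangs in the notch, let go, the carriage still back (x of pin_neck in the frame of rest between -0.007 and 0.007 m and y of pin_neck in the frame of rest between -0.01 and 0.008 m and z of pin_neck in the frame of rest between 0.057 and 0.066 m and angle between pin's own z axis and vertical below 0.2 rad and contact force between the fingers and pin below 0.05 N and value of joint carriage below 0.012 m), for 0.2 s.
3. the carriage is at its front stop, the pin still parked (x of pin_neck in the frame of rest between -0.007 and 0.007 m and y of pin_neck in the frame of rest between -0.01 and 0.008 m and z of pin_neck in the frame of rest between 0.057 and 0.066 m and angle between pin's own z axis and vertical below 0.2 rad and value of joint carriage above 0.074 m), for 0.1 s.
4. the dial is at the fourth dot, pin and carriage as before (all of step 3 and value of joint dial between 1.29626 and 1.49626 rad), for 0.2 s.
At the end, for the whole second after the job is handed in: Pin upright (0.2 rad) in the notch by its neck: within 7 mm sideways, at most 10 mm short of the seat, head resting on the plate (within about 4 mm); carriage within 6 mm of its front stop; dial within 0.1 rad of the fourth click (1.396); all at rest (all of step 4 and linear speed of pin below 0.02 m/s and velocity of joint dial between -0.05 and 0.05 rad/s); the robot touches nothing.
It fails at once if a bystander is moved more than 30 mm (distance of any of jar, mug, tumbler, cheese, bowl from where it was at the start of the episode above 0.03 m).
It also fails if it takes over 64 s, if anything falls off the work surface, if the arm or the gripper's body presses on something with over 40 N, if the wrist force passes 120 N, or if a joint passes its speed limit or range.

## Robot

A 7-joint arm with a two-finger parallel gripper is mounted at the origin on the work surface. World frame = base frame: x ahead of the robot, y to its left, z up, the work surface at z = 0. Lengths are in m, angles in rad, forces in N, time in s.
With the tool pointing down it reaches from about 0.4 to 0.875 m from the base axis. Payload 19.3 kg.
Tool frame: the origin (TCP) lies on the centre line of the jaws, within the pads' length; the fingertips stand 14 mm ahead of it and the grasp point (between the pads) lies 5 mm behind it; z points along the fingers, y is the line along which they close (so a half turn about z gives the same grasp; the last joint's range is limited). The gripper opens to 85 mm and grips with 20 to 120 N. Pads are 22 mm wide; open, the fingers measure 114 mm over their backs; the gripper's body (76 mm by 85 mm) begins 54 mm behind the grasp point. The pads swing forward as they close: fully open they stand 13 mm farther back than shut.
Start: joints at [1.232, 0.521, -0.036, 1.599, 0.021, 1.021, -0.113], TCP at [0.166, -0.603, 0.205] pointing down, gripper open.
Joint ranges: [-2.91, 2.91], [-0.3, 2.13], [-1.5, 1.42], [0.17, 2.43], [-1.26, 4.41], [0.16, 1.93], [-2.52, 2.52]. Speed limits (rad/s): [1.89, 1.89, 2.39, 2.39, 3.01, 3.01, 3.01].

## Interface

Orientations are given as a unit quaternion [w, x, y, z].
In Python, from rig import sensors, cams, finish_job gives the robot as it stands. The module is installed in compiled form; this text tells all that it offers.
- The arm moves only by the tool carry_out, never from a script. Its argument "increments" is a list of rows, each a list of 3 entries, a list of its own where there are three numbers: the turn, a rotation vector about the tool's x, y, z in rad, then the shift along the tool's x, y, z in m, then the finger opening in m, from 0 to 0.0854. In form: [[[rx, ry, rz], [x, y, z], claw], ...]. A call has 1 to 10 rows; each row shifts and turns the commanded pose from where the row before left it, along the tool's axes as they then stand; what a row does not reach is not made up. A row lasts 1/8 s, in which the tool goes at most 62.5 mm and 10.7 degrees, less where a joint would pass 70% of its speed; a pose out of reach is approached as far as the arm can. A call with a gripper value outside its range is refused whole. The fingers move at their own pace and stop on an object; "force" is the grip in N (left out, the last holds). Time passes only in rows, so rows that do not move let the fingers close. It gives the time, the measured TCP pose, the force, the opening and the grip force at its end, in the units of the state.
- sensors.sense(): the state, without advancing time (a new reading comes with each control period).
- cams.read_camera(name): name is "side" or "top" or "wrist"; returns a dict with "img" (400x640x3 uint8, red, green, blue), "camera_matrix" (3x3 intrinsics, pixels), "origin" and "orientation" of the camera in the world; the wrist camera has in their place "mount" (4x4, takes a point from camera to tool coordinates, whose origin is the TCP and whose axes are the flange's). Camera axes: x right, y down, z forward; pixel columns grow to the right and rows downward; lengths in m; the calibration is good to about 2 mm. A picture is of the moment at which its call begins: read the wrist's pose just before it. There is no depth.
- finish_job(): hands the job in; it is judged then, once.
The state is a dict: "clock": time; "q": joint angles; "qd": joint speeds; "effort": joint torques, N m; "tool_pos": TCP position; "ee_rot": TCP orientation; "force": force on the tool from outside, world axes, zero at the start; "wrist_torque": the same for the moment, N m; "grip_width": finger opening in m; "finger_force": force on a finger pad.
Only numpy, scipy, OpenCV 4.12 (cv2) and the standard library are available. Lean on these libraries where they do the work, as an engineer would, in place of code of your own. Each camera call takes 0.05 s, during which the arm holds its last target. There are 200 camera calls.

## Working session

There is one attempt and no reset: what is moved stays moved. The work goes in short steps, Python scripts to look and compute and a tool call to move; the robot and the scene stay as the last step left them, time stands still between calls to the robot, and variables do not carry over. Pictures are saved under pics/ and viewed, at most 10 in all, crops included, and the job is handed in when it is done.

Besides the shell and the picture viewer there is one more tool, called after ">>>" in YAML: its name, and indented under it one key for each argument. carry_out: Moves the arm, as the interface text tells. Its arguments: {"type":"object","properties":{"increments":{"type":"array"},"force":{"type":"number"}},"required":["increments"]}

```bash
mkdir -p pics
python3 - <<'E'
from rig import sensors,cams
import cv2,json
import numpy as np
s=sensors.sense();print({k:(np.round(v,4).tolist()) for k,v in s.items()})
for n in("side","top"):
    c=cams.read_camera(n);cv2.imwrite(f"pics/{n}0.png",c["img"][:,:,::-1])
    print(n,c["camera_matrix"],c["origin"],c["orientation"])
E
```

```text
{'clock': 0.0, 'q': [1.2318, 0.522, -0.0363, 1.6, 0.0212, 1.0211, -0.1128], 'qd': [-0.0003, 0.0003, -0.0018, 0.0008, 0.0017, 0.0005, -0.0018], 'effort': [-0.0015, -92.71, 1.9785, -36.993, 0.0178, 0.008, 0.0001], 'tool_pos': [0.1659, -0.6022, 0.2049], 'ee_rot': [-0.0006, 0.991, 0.134, -0.0001], 'force': [-0.0049, -0.4038, 0.3236], 'wrist_torque': [-0.0303, -0.0046, -0.0099], 'finger_force': 0.0, 'grip_width': 0.0853}
side [[465.24598631   0.         315.47059162]
 [  0.         465.24598631 201.00205937]
 [  0.           0.           1.        ]] [0.45472288 0.86766399 0.92929279] [ 0.02878245 -0.04570086  0.92133257 -0.38500558]
top [[451.09708398   0.         316.21597849]
 [  0.         451.09708398 204.75923597]
 [  0.           0.           1.        ]] [0.36270764 0.02637505 1.10177794] [ 0.0745131  -0.68440362  0.72120934 -0.07678916]
```

View pics/top0.png

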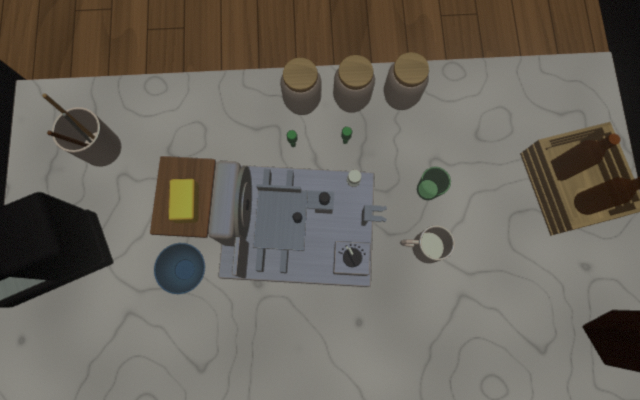

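View pics/side0.png

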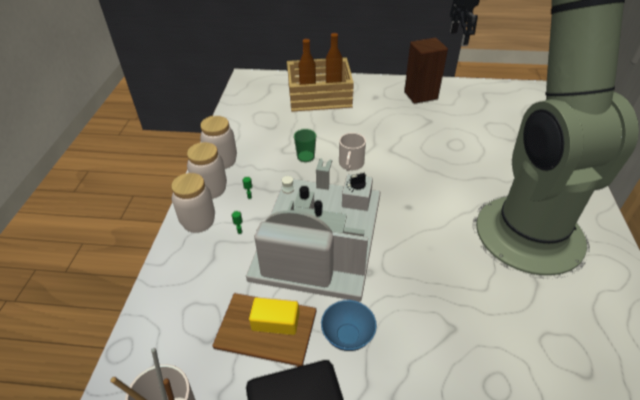

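```bash
cat > h.py <<'E'
import numpy as np, cv2
from scipy.spatial.transform import Rotation as R
from rig import sensors,cams
def rot(q): return R.from_quat([q[1],q[2],q[3],q[0]]).as_matrix()
def cam(n):
    s=sensors.sense(); c=cams.read_camera(n)
    if n=="wrist":
        T=np.eye(4);T[:3,:3]=rot(s["ee_rot"]);T[:3,3]=s["tool_pos"];T=T@np.array(c["mount"])
        o,r=T[:3,3],T[:3,:3]
    else: o,r=np.array(c["origin"]),rot(c["orientation"])
    return c["img"],np.array(c["camera_matrix"]),o,r
def ray(K,o,r,uv):
    return o,r@(np.linalg.inv(K)@[uv[0],uv[1],1])
def atz(K,o,r,uv,z):
    o,d=ray(K,o,r,uv); return o+d*(z-o[2])/d[2]
def proj(K,o,r,P):
    p=K@(r.T@(np.atleast_2d(P)-o).T); return (p[:2]/p[2]).T
def S(P,pose):  # slicer -> world; pose x,y,yaw
    x,y,a=pose;P=np.atleast_2d(P).astype(float);c,s=np.cos(a),np.sin(a)
    return np.c_[x+c*P[:,0]-s*P[:,1],y+s*P[:,0]+c*P[:,1],P[:,2]]
E
python3 - <<'E'
from h import *
img,K,o,r=cam("top")
for n,uv,z in[("base FL",(219,278),.0),("base FR",(370,286),.03),("base BR",(375,173),.03),("dial",(352,257),.12),("pin",(324,196),.113),("handle",(297,217),.128)]:
    print(n,atz(K,o,r,uv,z).round(4))
print(proj(K,o,r,[0,0,0]))
cv2.imwrite("pics/topc.png",cv2.resize(img[155:295,210:390][:,:,::-1],None,fx=4.2,fy=4.2,interpolation=cv2.INTER_CUBIC))
img,K,o,r=cam("side")
for n,uv,z in[("pin",(304,188),.113),("handle",(318,204),.128)]: print(n,atz(K,o,r,uv,z).round(4))
cv2.imwrite("pics/sidec.png",cv2.resize(img[145:300,245:390][:,:,::-1],None,fx=3.8,fy=3.8,interpolation=cv2.INTER_CUBIC))
E
```

```text
base FL [0.434  0.2604 0.    ]
base FR [ 0.395  -0.0988  0.03  ]
base BR [ 0.6684 -0.1323  0.03  ]
dial [ 0.4562 -0.054   0.12  ]
pin [ 0.5971 -0.0011  0.113 ]
handle [0.5493 0.0612 0.128 ]
[[337.80320006 469.62509972]]
pin [0.5918 0.0008 0.113 ]
handle [0.5482 0.0706 0.128 ]
```

View pics/topc.png

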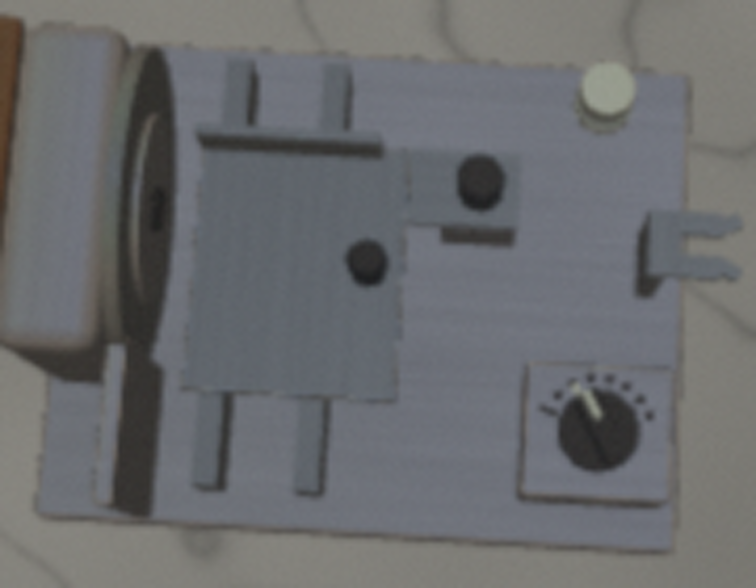

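View pics/sidec.png

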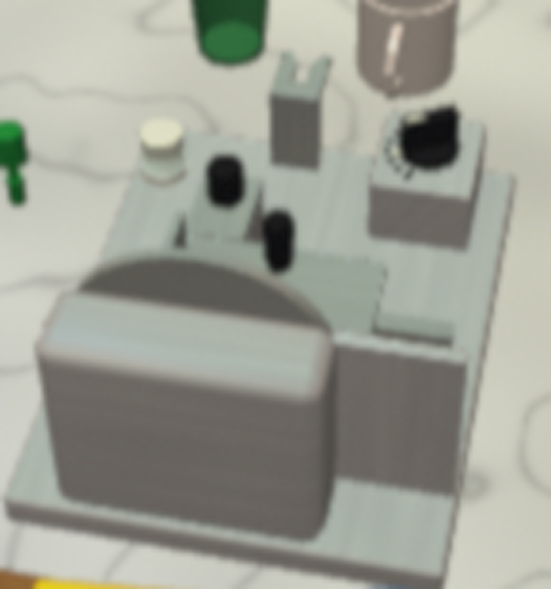

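```bash
cat > fit.py <<'E'
from h import *
from scipy.optimize import least_squares
t=cam("top")[1:];s=cam("side")[1:]
tc=lambda u,v:(210+u/4.2,155+v/4.2); sc=lambda u,v:(245+u/3.8,145+v/3.8)
obs=[(t,(.14,-.18,.03),tc(690,78)),(t,(-.14,-.18,.03),tc(672,549)),(t,(-.14,.18,.03),tc(40,516)),
(s,(.14,.18,.03),sc(6,497)),(s,(-.14,.18,.03),sc(446,560)),(s,(-.14,-.18,.03),sc(516,178)),
(t,(-.116,-.1,.085),tc(520,498)),(t,(-.116,-.18,.085),tc(668,503)),(t,(-.044,-.1,.085),tc(527,364)),(t,(-.044,-.18,.085),tc(672,368))]
f=lambda p:np.concatenate([proj(*c,S(P,p))[0]-uv for c,P,uv in obs])
q=least_squares(f,[.53,.07,.1],loss="soft_l1");print(q.x.round(4));print(q.fun.reshape(-1,2).round(1).tolist())
p=q.x
def tri(A):
    M=[];b=[]
    for c,uv in A:
        o,d=ray(*c,uv);d/=np.linalg.norm(d);N=np.eye(3)-np.outer(d,d);M.append(N);b.append(N@o)
    return np.linalg.lstsq(np.vstack(M),np.concatenate(b),rcond=None)[0]
x,y,a=p
loc=lambda w:np.r_[R.from_euler('z',-a).as_matrix()[:2,:2]@(w[:2]-[x,y]),w[2]]
for n,A in dict(pinhead=[(t,tc(481,180)),(s,sc(225,180))],pintop=[(t,tc(481,176)),(s,sc(224,163))],handtop=[(t,tc(365,259)),(s,sc(279,219))],
  tineL=[(t,tc(740,221)),(s,sc(287,52))],tineR=[(t,tc(738,271)),(s,sc(328,58))]).items():
    w=tri(A);print(n,w.round(4),loc(w).round(4))
print("plate root corners", [loc(atz(*t,tc(*u),.1)).round(4).tolist() for u in [(680,213),(680,277),(740,221),(738,271)]])
E
python3 fit.py
```

```text
[ 0.5507  0.0679 -0.1085]
[[-1.8, -1.2], [-1.1, 1.6], [-3.9, 0.7], [-2.6, 1.0], [-1.1, 4.7], [-0.9, -1.4], [2.3, -0.0], [2.9, 0.8], [2.1, -0.1], [2.9, 0.9]]
pinhead [ 0.5945 -0.0023  0.0951] [ 0.0512 -0.0651  0.0951]
pintop [ 0.5939 -0.0021  0.111 ] [ 0.0504 -0.0649  0.111 ]
handtop [0.5494 0.0616 0.1242] [-0.0006 -0.0064  0.1242]
tineL [ 0.5648 -0.1413  0.0963] [ 0.0367 -0.2064  0.0963]
tineR [ 0.5358 -0.1377  0.0961] [ 0.0074 -0.206   0.0961]
plate root corners [[0.0401, -0.1734, 0.1], [0.0049, -0.1745, 0.1], [0.0375, -0.2059, 0.1], [0.01, -0.2055, 0.1]]
```

>>> carry_out:
  increments:
    - [[0,0,0.13],[0,0,-0.03],0.085]
    - [[0,0,0.13],[0,0,-0.03],0.085]
    - [[0,0,0.117],[0,0,-0.03],0.085]
    - [[0,0,0],[0.02,-0.035,-0.005],0.085]
    - [[0,0,0],[0.02,-0.035,-0.005],0.085]
    - [[0,0,0],[0.02,-0.035,-0.005],0.085]
    - [[0,0,0],[0.02,-0.035,-0.005],0.085]
    - [[0,0,0],[0.02,-0.035,-0.005],0.085]
    - [[0,0,0],[0.02,-0.035,-0.005],0.085]
    - [[0,0,0],[0.02,-0.035,-0.005],0.085]

```text
clock: 1.55
tool_pos: [0.3322, -0.373, 0.3308]
ee_rot: [0.0, 0.999, -0.054, 0.0]
force: [0.3, -1.2, -0.6]
grip_width: 0.0849
finger_force: 0.0
```

>>> carry_out:
  increments:
    - [[0,0,0],[0.02,-0.035,0],0.085]
    - [[0,0,0],[0.02,-0.035,0],0.085]
    - [[0,0,0],[0.02,-0.035,0],0.085]
    - [[0,0,0],[0.02,-0.035,0],0.085]
    - [[0,0,0],[0.02,-0.035,0],0.085]
    - [[0,0,0],[0.02,-0.035,0],0.085]
    - [[0,0,0],[0.02,-0.035,0],0.085]
    - [[0,0,0],[0.02,-0.035,0],0.085]
    - [[0,0,0],[0.0,-0.02,0],0.085]
    - [[0,0,0],[0,0,0],0.085]

```text
clock: 2.8
tool_pos: [0.5233, -0.0917, 0.3304]
ee_rot: [-0.0, 0.999, -0.053, -0.0]
force: [0.2, -0.7, -0.7]
grip_width: 0.0849
finger_force: 0.0
```

Run:
```python
from h import *
img,K,o,r=cam("wrist");cv2.imwrite("pics/w0.png",img[:,:,::-1])
np.savez("w0.npz",K=K,o=o,r=r)
print(o,r.round(3),K.round(1)); s=sensors.sense(); print(s["tool_pos"],s["ee_rot"],s["q"])
```

```text
[ 0.59193437 -0.0977292   0.49832433] [[-0.106 -0.958 -0.267]
 [-0.994  0.102  0.028]
 [ 0.001  0.269 -0.963]] [[303.9   0.  317.3]
 [  0.  303.9 205.5]
 [  0.    0.    1. ]]
[ 0.52302663 -0.09308539  0.33047942] [ 6.25672448e-05  9.98557308e-01 -5.36963317e-02 -4.47568750e-05] [ 0.28865843  0.26797699 -0.28391841  1.66389916  0.07916097  1.22107251
 -1.6910571 ]
```

View pics/w0.png

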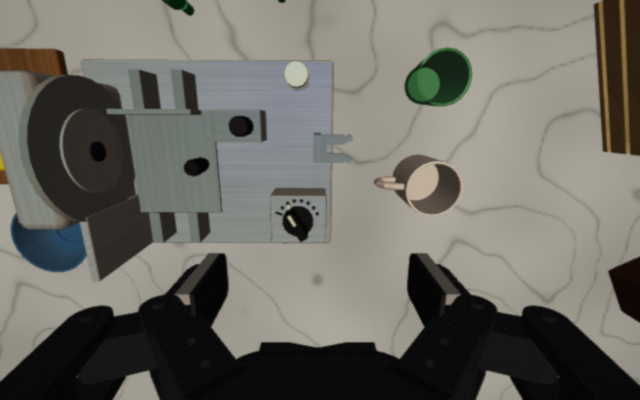

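Run:
```python
import cv2
i=cv2.imread("pics/w0.png");cv2.imwrite("pics/w0c.png",cv2.resize(i[95:250,180:360],None,fx=4.4,fy=3.8 if 0 else 3.85*1.0,interpolation=cv2.INTER_CUBIC)) if 0 else cv2.imwrite("pics/w0c.png",cv2.resize(i[100:245,180:360],None,fx=4,fy=4,interpolation=cv2.INTER_CUBIC))
```

```text
(no output)
```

View pics/w0c.png

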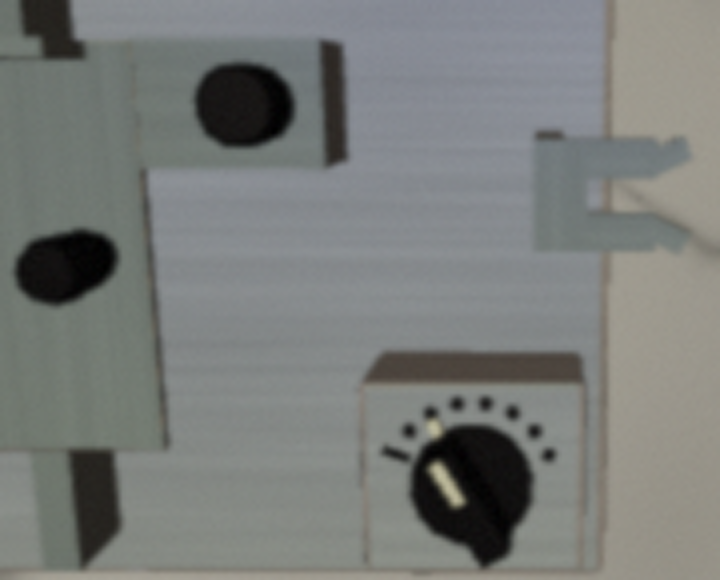

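```bash
cat > m.py <<'E'
from h import *
d=np.load("w0.npz");c=(d["K"],d["o"],d["r"])
tc=lambda u,v:(180+(u+.5)/4-.5,100+(v+.5)/4-.5)
a=-.108;Rz=R.from_euler('z',a).as_matrix()
W={}
for n,uv,z in[("pintop",tc(237,105),.113),("pinbot",tc(252,104),.083),("slotend",tc(587,194.5),.1),("plateL",tc(534,194),.1),("prongs hi",tc(600,137),.1),("prongs lo",tc(600,250),.1),("mouthHi",tc(690,150),.1),("mouthlo",tc(687,237),.1),("skirt",tc(472,485),.092),("handtop",tc(47,272),.128),("handbot",tc(90,262),.083),("BR",(332,60),.03),("FR",(330.5,243),.03),("BL",(82,60),.03),("boxBL",tc(363,383),.085),("boxBR",tc(583,383),.085)]:
    w=atz(*c,uv,z);W[n]=w;print(n,w.round(4),"rot",(Rz.T@w).round(4))
E
python3 m.py
python3 - <<'E'
from rig import sensors;import numpy as np
print(np.linalg.inv)
E
```

```text
pintop [ 0.5961 -0.0017  0.113 ] rot [0.5928 0.0625 0.113 ]
pinbot [0.5962 0.0007 0.083 ] rot [0.5926 0.065  0.083 ]
slotend [ 0.5566 -0.1061  0.1   ] rot [ 0.5648 -0.0455  0.1   ]
plateL [ 0.5586 -0.0891  0.1   ] rot [ 0.565  -0.0283  0.1   ]
prongs hi [ 0.5742 -0.112   0.1   ] rot [ 0.583  -0.0494  0.1   ]
prongs lo [ 0.5384 -0.1086  0.1   ] rot [ 0.5469 -0.0499  0.1   ]
mouthHi [ 0.5671 -0.1402  0.1   ] rot [ 0.579  -0.0783  0.1   ]
mouthlo [ 0.5396 -0.1372  0.1   ] rot [ 0.5512 -0.0782  0.1   ]
skirt [ 0.4599 -0.0562  0.092 ] rot [ 0.4632 -0.0063  0.092 ]
handtop [0.5533 0.0608 0.128 ] rot [0.5435 0.1201 0.128 ]
handbot [0.5504 0.0648 0.083 ] rot [0.5403 0.1237 0.083 ]
BR [ 0.6719 -0.1274  0.03  ] rot [ 0.6817 -0.0543  0.03  ]
FR [ 0.3956 -0.0992  0.03  ] rot [ 0.404 -0.056  0.03 ]
BL [0.7091 0.2232 0.03  ] rot [0.6809 0.2984 0.03  ]
boxBL [ 0.4989 -0.0222  0.085 ] rot [0.4984 0.0317 0.085 ]
boxBR [ 0.4908 -0.0987  0.085 ] rot [ 0.4985 -0.0452  0.085 ]
<function inv at 0x7f6da6506520>
```

>>> carry_out:
  increments:
    - [[0,0,0],[0.016,-0.025,0.01],0.055]
    - [[0,0,0],[0.016,-0.025,0.03],0.055]
    - [[0,0,0],[0.016,-0.025,0.03],0.055]
    - [[0,0,0],[0.015,-0.025,0.03],0.055]
    - [[0,0,0],[0,0,0.03],0.055]
    - [[0,0,0],[0,0,0.03],0.055]
    - [[0,0,0],[0,0,0.02],0.055]
    - [[0,0,0],[0,0,0.02],0.055]
    - [[0,0,0],[0,0,0],0.055]
    - [[0,0,0],[0,0,0],0.055]

```text
clock: 4.1
tool_pos: [0.5969, -0.0012, 0.1313]
ee_rot: [0.0, 0.999, -0.055, 0.0]
force: [0.3, -0.4, -0.4]
grip_width: 0.0551
finger_force: 0.0
```

Run:
```python
from h import *
img,K,o,r=cam("wrist");s=sensors.sense();cv2.imwrite("pics/w1.png",img[:,:,::-1])
np.savez("w1.npz",K=K,o=o,r=r)
print(s["tool_pos"],s["ee_rot"],s["grip_width"])
print("pin exp",proj(K,o,r,[[.5961,-.0005,.113],[.5961,-.0005,.083]]))
```

```text
[ 0.59702138 -0.0010341   0.13147273] [ 3.17456410e-05  9.98519128e-01 -5.43981227e-02  6.28062830e-04] 0.05460536525842011
pin exp [[318.09108994 231.92766355]
 [317.94102904 217.81538616]]
```

View pics/w1.png

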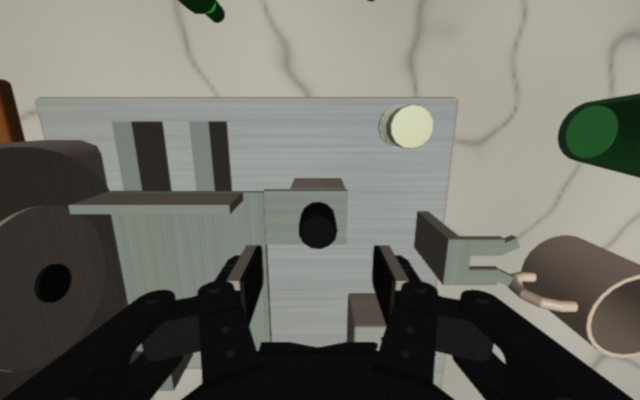

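>>> carry_out:
  increments:
    - [[0,0,0],[0,0,0.015],0.055]
    - [[0,0,0],[0,0,0.0135],0.055]
    - [[0,0,0],[0,0,0],0.04]
    - [[0,0,0],[0,0,0],0.032]
    - [[0,0,0],[0,0,0],0.015]
    - [[0,0,0],[0,0,0],0.015]
    - [[0,0,0],[0,0,0],0.015]
  force: 40

```text
clock: 5.03
tool_pos: [0.5966, -0.0006, 0.1022]
ee_rot: [0.0, 0.999, -0.054, 0.0]
force: [0.1, -0.8, 0.0]
grip_width: 0.015
finger_force: 0.0
```

Run:
```python
from h import *
d=np.load("w1.npz");c=(d["K"],d["o"],d["r"])
Rz=R.from_euler('z',-.108).as_matrix()
for n,uv in[("end",(468,262)),("hi",(490,256)),("lo",(490,269)),("mouthhi",(517,240)),("prong outer hi",(460,237.5)),("prong outer lo",(460,284))]:
    w=atz(*c,uv,.1);print(n,(Rz.T@w).round(4))
print("pin",(Rz.T@atz(*c,(318,230),.113)).round(4))
s=sensors.sense();print((Rz.T@s["tool_pos"]).round(4),s["tool_pos"],s["force"],s["wrist_torque"],s["grip_width"],s["finger_force"])
```

```text
end [ 0.5647 -0.0439  0.1   ]
hi [ 0.5693 -0.059   0.1   ]
lo [ 0.5591 -0.0606  0.1   ]
mouthhi [ 0.5816 -0.0762  0.1   ]
prong outer hi [ 0.5835 -0.0358  0.1   ]
prong outer lo [ 0.547  -0.0404  0.1   ]
pin [0.594  0.0638 0.113 ]
[0.5932 0.0637 0.1022] [ 5.96588459e-01 -5.71374271e-04  1.02175934e-01] [ 0.12092563 -0.80831744  0.00749015] [ 0.02084942 -0.0223567  -0.04835134] 0.015026819504238089 0.0
```

Run:
```python
from h import *
a=cam("wrist")[0];b=cam("side")[0];t=cam("top")[0]
A=cv2.resize(a[150:350,210:430],(440,400));B=cv2.resize(b[150:250,250:350],(400,400))
T=cv2.resize(t[160:240,280:380],(360,288))
cv2.imwrite("pics/m2.png",np.hstack([cv2.resize(A,(400,400)),B])[:,:,::-1])
```

```text
(no output)
```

View pics/m2.png

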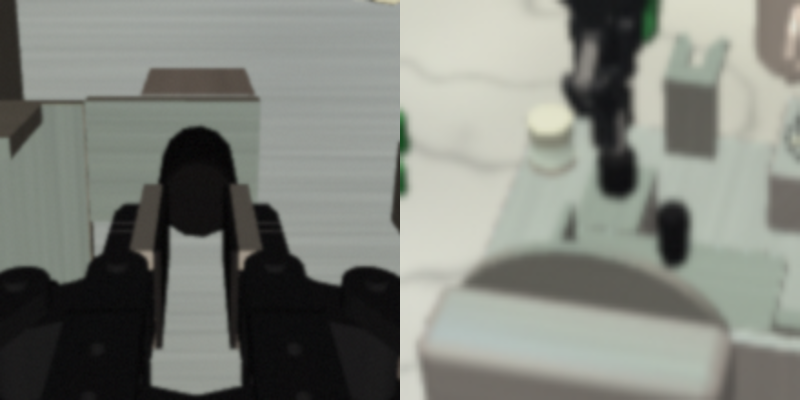

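Run:
```python
from h import *
img,K,o,r=cam("wrist");s=sensors.sense();Rt=rot(s["ee_rot"]);p=s["tool_pos"]
print(s["grip_width"],s["finger_force"],s["effort"])
f=lambda L:(proj(K,o,r,(Rt@np.array(L).T).T+p)).astype(int)
im=cv2.resize(img[:,:,::-1],None,fx=2,fy=2).copy()
for y,cl in((.0075,(0,0,255)),(.013,(0,255,255))):
  for sg in(1,-1):
    q=2*f([(x,sg*y,z) for x,z in((.011,.014),(-.011,.014),(-.011,-.024),(.011,-.024))])
    cv2.polylines(im,[q.reshape(-1,1,2)],True,cl,1)
t=np.linspace(0,6.28,40)
for z,cl in((.083,(255,0,0)),(.113,(0,255,0))):
    q=2*proj(K,o,r,np.c_[.5961+.013*np.cos(t),-.0005+.013*np.sin(t),0*t+z])
    cv2.polylines(im,[q.astype(int).reshape(-1,1,2)],True,cl,1)
cv2.imwrite("pics/ov.png",im[340:800,380:900])
```

```text
0.015138977755318103 0.0 [ 2.99583735e-03 -9.43547773e+01 -3.63749184e+00 -3.05116582e+01
  1.49242440e-02  1.91254992e-03  2.54894985e-04]
```

View pics/ov.png

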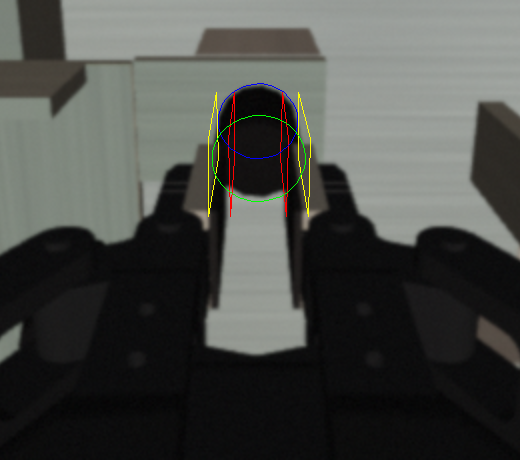

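Run:
```python
from h import *
from scipy.optimize import least_squares
c=cams.read_camera("wrist");M=np.array(c["mount"]);K=c["camera_matrix"];print(M.round(4))
for h,u1,u2,v in((.0849,228,410,254),(.0546,263,373,248),(.015,301,336.5,243)):
    for x in(.011,.0,-.011):
        f=lambda z:proj(K,M[:3,3],M[:3,:3],[x,0,z[0]])[0][1]-v
        z=least_squares(f,[0.]).x[0]
        D=(M[:3,:3].T@(np.array([x,0,z])-M[:3,3]))[2]
        print(h,x,"ztip",round(z,4),"gap",round((u2-u1)*D/K[0][0],4))
```

```text
[[-0.000e+00 -9.633e-01 -2.684e-01  6.890e-02]
 [ 1.000e+00 -3.000e-04  1.100e-03 -1.400e-03]
 [-1.200e-03 -2.684e-01  9.633e-01 -1.679e-01]
 [ 0.000e+00  0.000e+00  0.000e+00  1.000e+00]]
0.0849 0.011 ztip -0.0417 gap 0.0821
0.0849 0.0 ztip -0.0177 gap 0.0977
0.0849 -0.011 ztip 0.0063 gap 0.1133
0.0546 0.011 ztip -0.0349 gap 0.052
0.0546 0.0 ztip -0.0097 gap 0.0619
0.0546 -0.011 ztip 0.0156 gap 0.0717
0.015 0.011 ztip -0.0288 gap 0.0175
0.015 0.0 ztip -0.0024 gap 0.0208
0.015 -0.011 ztip 0.024 gap 0.0241
```

>>> carry_out:
  increments:
    - [[0,0,0],[0,0,0],0.055]
    - [[0,0,0],[0,0,0],0.055]
    - [[0,0,0],[0,0,0],0.055]
    - [[0,0,0],[0,0,0.004],0.055]
    - [[0,0,0],[0,0,0.003],0.055]
    - [[0,0,0],[0,0,0.003],0.055]
    - [[0,0,0],[0,0,0],0.055]

```text
clock: 6.15
tool_pos: [0.5964, -0.0005, 0.0917]
ee_rot: [0.0, 0.999, -0.054, -0.0]
force: [-0.2, 0.1, -0.4]
grip_width: 0.055
finger_force: 0.0
```

>>> carry_out:
  increments:
    - [[0,0,0],[0,0,0.003],0.055]
    - [[0,0,0],[0,0,0.003],0.055]
    - [[0,0,0],[0,0,0],0.055]

```text
clock: 6.52
tool_pos: [0.5964, -0.0005, 0.0857]
ee_rot: [-0.0, 0.999, -0.054, -0.0]
force: [-0.6, 0.2, 0.3]
grip_width: 0.0552
finger_force: 0.0
```

>>> carry_out:
  increments:
    - [[0,0,0],[0,0,0.003],0.055]
    - [[0,0,0],[0,0,0.003],0.055]
    - [[0,0,0],[0,0,0.003],0.055]
    - [[0,0,0],[0,0,0],0.055]

```text
clock: 7.02
tool_pos: [0.5963, -0.0005, 0.0767]
ee_rot: [0.0, 0.999, -0.054, -0.0]
force: [-0.2, 0.2, 1.0]
grip_width: 0.0556
finger_force: 0.0
```

>>> carry_out:
  increments:
    - [[0,0,0],[0,0,0.004],0.055]
    - [[0,0,0],[0,0,0.004],0.055]
    - [[0,0,0],[0,0,0.004],0.055]
    - [[0,0,0],[0,0,0.004],0.055]
    - [[0,0,0],[0,0,0],0.04]
    - [[0,0,0],[0,0,0],0.032]
    - [[0,0,0],[0,0,0],0.02]
    - [[0,0,0],[0,0,0],0.015]
    - [[0,0,0],[0,0,0],0.015]
  force: 40

```text
clock: 8.15
tool_pos: [0.5966, -0.0005, 0.0613]
ee_rot: [-0.0, 0.999, -0.054, 0.0]
force: [-0.8, -0.9, 6.1]
grip_width: 0.0251
finger_force: 39.2
```

>>> carry_out:
  increments:
    - [[0,0,0],[0,0,-0.005],0.015]
    - [[0,0,0],[0,0,-0.008],0.015]
    - [[0,0,0],[0,0,-0.01],0.015]
    - [[0,0,0],[0,0,-0.01],0.015]
    - [[0,0,0],[0,0,-0.01],0.015]
    - [[0,0,0],[0,0,-0.01],0.015]
    - [[0,0,0],[0,0,-0.007],0.015]
    - [[0,0,0],[0,0,0],0.015]

```text
clock: 9.15
tool_pos: [0.5968, -0.0005, 0.1215]
ee_rot: [-0.0, 0.999, -0.054, 0.0]
force: [0.1, 0.3, -1.0]
grip_width: 0.0247
finger_force: 39.3
```

>>> carry_out:
  increments:
    - [[0,0,0],[-0.005,0.026,0],0.015]
    - [[0,0,0],[-0.005,0.026,0],0.015]
    - [[0,0,0],[-0.005,0.026,0],0.015]
    - [[0,0,0],[-0.005,0.026,0],0.015]
    - [[0,0,0],[-0.005,0.026,0],0.015]
    - [[0,0,0],[-0.0035,0.026,0],0.015]
    - [[0,0,0],[0,0,0],0.015]
    - [[0,0,0],[0,0,0],0.015]

```text
clock: 10.15
tool_pos: [0.5511, -0.1524, 0.1207]
ee_rot: [-0.0, 0.999, -0.054, -0.0]
force: [0.7, 0.8, -0.4]
grip_width: 0.0248
finger_force: 49.1
```

Run:
```python
from h import *
ims=[]
s=sensors.sense();Rz=R.from_euler('z',-.108).as_matrix();print(s["tool_pos"],(Rz.T@s["tool_pos"]).round(4))
w=cam("wrist");t=cam("top");d=cam("side")
np.savez("w3.npz",K=w[1],o=w[2],r=w[3])
for c,(u,v,W,H) in((w,(200,200,180,150)),(d,(290,120,90,75))):
    ims.append(cv2.resize(c[0][v:v+H,u:u+W],(396,330),interpolation=cv2.INTER_CUBIC))
# right panel bottom: top view
tt=cv2.resize(t[0][170:260,320:440],(360,270),interpolation=cv2.INTER_CUBIC)
im=np.zeros((600,792,3),np.uint8);im[:330,:396]=ims[0];im[:330,396:]=ims[1];im[330:,:360]=tt
cv2.imwrite("pics/m3.png",im[:,:,::-1])
```

```text
[ 0.55107412 -0.15244384  0.12067555] [ 0.5643 -0.0922  0.1207]
```

View pics/m3.png

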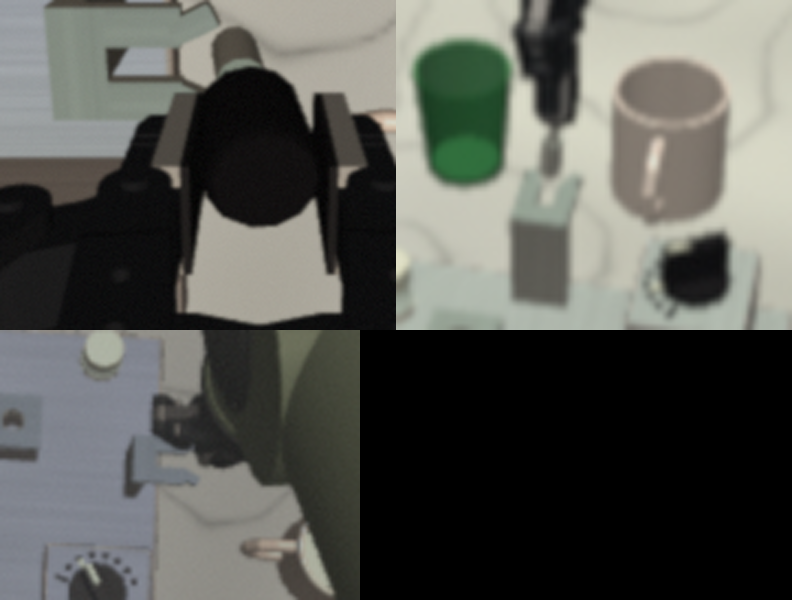

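>>> carry_out:
  increments:
    - [[-0.05,0,0],[0,0.002,0],0.015]
    - [[-0.05,0,0],[0,0.002,0],0.015]
    - [[0,0,0],[0,0.0008,0.008],0.015]
    - [[0,0,0],[0,0.0008,0.008],0.015]
    - [[0,0,0],[0,0.0008,0.008],0.015]
    - [[0,0,0],[0,0.0008,0.008],0.015]
    - [[0,0,0],[0,0.0006,0.0065],0.015]
    - [[0,0,0],[0,0,0],0.015]
    - [[0,0,0],[0,0,0],0.015]

```text
clock: 11.42
tool_pos: [0.5502, -0.1641, 0.0833]
ee_rot: [0.05, 0.997, -0.054, -0.003]
force: [-0.2, -0.0, -0.6]
grip_width: 0.0249
finger_force: 47.5
```

Run:
```python
from h import *
s=sensors.sense();Rz=R.from_euler('z',-.108).as_matrix();print((Rz.T@s["tool_pos"]).round(4),(Rz.T@rot(s["ee_rot"])).round(3),"head",(Rz.T@(s["tool_pos"]+rot(s["ee_rot"])@[0,0,-.04])).round(4))
```

```text
[ 0.5647 -0.1038  0.0833] [[ 1.    -0.     0.   ]
 [-0.    -0.995 -0.1  ]
 [ 0.     0.1   -0.995]] head [ 0.5647 -0.0998  0.1231]
```

>>> carry_out:
  increments:
    - [[0,0,0],[0,-0.005,-0.0005],0.015]
    - [[0,0,0],[0,-0.005,-0.0005],0.015]
    - [[0,0,0],[0,-0.005,-0.0005],0.015]
    - [[0,0,0],[0,-0.005,-0.0005],0.015]
    - [[0,0,0],[0,-0.005,-0.0005],0.015]
    - [[0,0,0],[0,-0.005,-0.0005],0.015]
    - [[0,0,0],[0,0,0],0.015]

```text
clock: 12.3
tool_pos: [0.5546, -0.1368, 0.0845]
ee_rot: [0.052, 0.997, -0.055, -0.001]
force: [3.5, -16.0, 10.2]
grip_width: 0.0245
finger_force: 39.1
```

>>> carry_out:
  increments:
    - [[0,0,0],[0,0.005,0.0005],0.015]
    - [[0,0,0],[0,0.005,0.0005],0.015]
    - [[0,0,0],[0,0.005,0.0005],0.015]
    - [[0,0,0],[0,0.005,0.0005],0.015]
    - [[0,0,0],[0,0.005,0.0005],0.015]
    - [[0,0,0],[0,0,0],0.015]
    - [[0,0,0],[0,0,0],0.015]

```text
clock: 13.18
tool_pos: [0.5506, -0.159, 0.0831]
ee_rot: [0.05, 0.997, -0.054, -0.003]
force: [0.3, -1.0, -0.4]
grip_width: 0.0245
finger_force: 39.2
```

```bash
cat > seg.py <<'E'
from h import *
# dark/grey segmentation around the held pin, wrist view: print row-wise extents of the pin tail/head column
img,K,o,r=cam("wrist");s=sensors.sense();print(s["tool_pos"],s["force"],s["grip_width"])
hsv=cv2.cvtColor(img,cv2.COLOR_RGB2HSV);g=cv2.cvtColor(img,cv2.COLOR_RGB2GRAY)
for v in range(200,285,4):
    print(v," ".join(f"{x:3d}" for x in g[v,284:352:2]))
E
python3 seg.py
```

```text
[ 0.55063291 -0.15890401  0.08311938] [-0.79485686  0.45070212 -1.13370042] 0.02460509511853493
200 177 175 176 176 177 176 175 176 175 176 174 175 174 175 174 174 175 173 175 174 175 175 175 174 174 175 173 173 174 175 173 174 175 175
204 177 177 176 176 176 174 175 176 176 175 176 175 175 175 173 174 174 173 175 174 175 172 173 174 175 174 173 174 173 174 173 174 174 174
208 177 176 176 176 176 176 175 175 176 176 174 161 109  77  77  77  79  81  94 141 174 174 174 173 174 174 173 174 174 174 174 173 172 173
212 176 176 176 176 176 176 174 176 176 175 150  69  66  73  76  79  79  79  76  74 117 173 174 174 174 172 174 173 173 173 174 173 174 172
216 173 173 175 175 174 174 176 176 176 174 109  61  69  74  77  78  82  80  77  73  88 163 174 173 174 174 173 173 174 172 173 172 173 173
220 160 162 166 171 172 173 174 175 174 172 110  62  71  75  78  81  83  80  75  72  76 161 174 173 172 172 172 172 174 172 174 173 173 173
224 155 158 153 149 154 164 166 169 171 169 111  67  93 125 133 133 132 131 127 109  76 129 172 172 172 172 171 172 172 172 172 172 171 171
228  90 163 165 160 154 
[... 1375 characters left out ...]

268  22  12   9   7   9   8  10  10  15  14  17  15  18  16  18  15  16  15  17  15  14  15  14  15  16  15  13  10  13   9   7   5  11  16
272  12  10   3   5   6  10  11  17  15  15  15  15  17  15  16  16  15  16  17  18  16  15  17  15  18  15  16  15  11   9   6   7  11  10
276  29  17   8   7   9  12  17  17  14  16  14  17  17  12  16  17  15  13  17  13  15  15  16  15  15  16  15  17  15   7   8   8  11  27
280  32  15   8   5  12  14  14  16  17  17  16  17  16  18  15  16  18  15  18  17  17  14  16  15  15  14  13  16  15  12   7   3   9  28
284  32  17   8   8   6  12  17  16  17  17  18  16  16  15  16  16  18  15  16  16  18  16  16  15  16  15  18  17  14   7   9   4  15  32
```

>>> carry_out:
  increments:
    - [[0.05,0,0],[0,0,0],0.015]
    - [[0.05,0,0],[0,0,0],0.015]
    - [[0,-0.07,0],[-0.0025,0,0],0.015]
    - [[0,-0.07,0],[-0.0025,0,0],0.015]
    - [[0,0,0],[0,0,0],0.015]
    - [[0,0,0],[0,0,0],0.015]

```text
clock: 13.98
tool_pos: [0.5455, -0.1584, 0.0832]
ee_rot: [-0.004, 0.996, -0.054, -0.069]
force: [-0.2, -0.3, -1.2]
grip_width: 0.0243
finger_force: 39.3
```

```bash
cat > pin.py <<'E'
from h import *
from scipy.optimize import least_squares
# pose of the held pin from silhouette edges in wrist view: far edges of tail end & head bottom, and side edges
c=cams.read_camera("wrist");s=sensors.sense();M=np.array(c["mount"]);K=np.array(c["camera_matrix"])
g=cv2.cvtColor(c["img"],cv2.COLOR_RGB2GRAY)
Rz=R.from_euler('z',-.108).as_matrix();T=Rz.T@rot(s["ee_rot"]);p=Rz.T@s["tool_pos"]
print("tool",p.round(4),s["force"].__str__());print(T.round(3).tolist())
for v in range(180,250,3):
    row=g[v,270:365].astype(int); k=np.where(row<(45 if v>400 else 100))[0]
    print(v,(270+k.min(),270+k.max(),g[v,314]) if len(k) else None,end=" ")
np.save("wimg.npy",c["img"])
E
python3 pin.py
```

```text
tool [ 0.5593 -0.0988  0.0833] [-0.41213237  0.32081471 -1.34563347]
[[0.99, -0.0, -0.139], [-0.0, -1.0, -0.0], [-0.139, 0.0, -0.99]]
180 None 183 None 186 None 189 None 192 None 195 None 198 None 201 None 204 None 207 (np.int64(311), np.int64(318), np.uint8(74)) 210 (np.int64(306), np.int64(322), np.uint8(70)) 213 (np.int64(305), np.int64(324), np.uint8(72)) 216 (np.int64(270), np.int64(324), np.uint8(73)) 219 (np.int64(277), np.int64(325), np.uint8(73)) 222 (np.int64(278), np.int64(325), np.uint8(107)) 225 (np.int64(281), np.int64(325), np.uint8(134)) 228 (np.int64(310), np.int64(322), np.uint8(47)) 231 (np.int64(304), np.int64(329), np.uint8(7)) 234 (np.int64(300), np.int64(333), np.uint8(11)) 237 (np.int64(297), np.int64(336), np.uint8(11)) 240 (np.int64(295), np.int64(337), np.uint8(9)) 243 (np.int64(280), np.int64(355), np.uint8(9)) 246 (np.int64(279), np.int64(356), np.uint8(6)) 249 (np.int64(278), np.int64(357), np.uint8(9))
```

Run:
```python
from h import *
img,K,o,r=cam("side");Rz=R.from_euler('z',-.108).as_matrix()
g=cv2.cvtColor(img,cv2.COLOR_RGB2GRAY)
for z in(.061,.074,.087,.096,.105,.12):print(z,proj(K,o,r,Rz@[.5644,-.0988,z]).round(1))
print("seat/mouth",[proj(K,o,r,Rz@[.5647,y,.1]).round(1).tolist() for y in(-.0505,-.078)])
b=cv2.resize(g[140:186,300:345],None,fx=1,fy=1)
for v in range(0,46,2):print(140+v," ".join(f"{x:3d}" for x in b[v,:]))
```

```text
0.061 [[325.7 164.4]]
0.074 [[325.7 160.9]]
0.087 [[325.7 157.4]]
0.096 [[325.7 154.9]]
0.105 [[325.7 152.4]]
0.12 [[325.6 148.2]]
seat/mouth [[[322.1, 164.6]], [[324.1, 158.4]]]
140  66  67  68  69  70  70  70  71  71  71  70  67  61  48  31  25  30  40  42  40  31  22  20  19  19  24  24  22  21  33  91 165 204 213 214 214 214 215 212 198 160 117 106 110 113
142  57  60  60  61  62  63  62  63  62  61  60  59  58  54  45  29  23  29  39  44  34  24  20  20  19  19  25  24  27  27  65 132 185 199 203 208 211 212 204 182 173 141 113 110 113
144  54  53  54  55  56  57  57  58  58  58  58  58  57  57  60  65  51  28  28  38  41  38  32  25  19  21  26  28  29  27  42 111 182 199 197 197 202 208 197 158 153 169 153 135 122
146  53  53  55  55  56  56  58  58  59  58  58  58  58  57  73 115 141  96  55  51  46  37  31  26  21  23  42  66  66  42  38  98 173 204 207 202 199 199 188 142 122 131 146 158 158
148  52  54  55  56  56  56  58  58  58  58  59  58  57  58  85 146 192 187 174 168 149  90  38  24  28  26  39  67  74  48  32  88 164 204 213 212 209 204 186 138 119 121 123 125 130
1
[... 2610 characters left out ...]
 197 197 197 198 198 198 198 181 124  92  91  91  90  91  92  92  91  91  92  92 103 145 185 196 196 196 195 192 184 175 177 185 191 193 195 195 191
180 177 177 179 186 189 187 187 185 187 190 195 197 197 196 195 179 122  93  92  91  90  91  92  92  91  91  92  92 103 145 186 196 196 195 193 189 181 173 176 184 190 193 195 194 190
182 184 184 184 183 183 184 184 184 184 188 189 188 185 183 183 169 118  92  92  91  91  92  92  92  91  92  92  93 102 145 184 193 193 189 185 180 176 176 181 187 191 194 195 192 181
184 183 183 183 183 184 185 185 184 185 185 184 185 184 184 185 172 124  95  91  91  91  91  92  93  92  92  93  93 104 142 173 182 185 181 176 175 178 181 185 192 194 194 193 190 180
```

>>> carry_out:
  increments:
    - [[0,0,0],[-0.0008,0,-0.006],0.015]
    - [[0,0,0],[0,-0.005,0],0.015]
    - [[0,0,0],[0,-0.005,0],0.015]
    - [[0,0,0],[0,-0.005,0],0.015]
    - [[0,0,0],[0,-0.004,0],0.015]
    - [[0,0,0],[0,-0.004,0],0.015]
    - [[0,0,0],[0,-0.003,0],0.015]
    - [[0,0,0],[0,0,0],0.015]

```text
clock: 15.08
tool_pos: [0.5485, -0.1325, 0.0894]
ee_rot: [-0.004, 0.996, -0.054, -0.07]
force: [0.6, -0.6, -1.0]
grip_width: 0.0239
finger_force: 39.3
```

>>> carry_out:
  increments:
    - [[0,0,0],[0,-0.004,0],0.015]
    - [[0,0,0],[0,-0.004,0],0.015]
    - [[0,0,0],[0,-0.003,0],0.015]
    - [[0,0,0],[0,0,0],0.015]

```text
clock: 15.58
tool_pos: [0.5498, -0.1214, 0.0894]
ee_rot: [-0.004, 0.996, -0.054, -0.07]
force: [-0.3, -0.3, -0.9]
grip_width: 0.0244
finger_force: 39.3
```

>>> carry_out:
  increments:
    - [[0,0,0],[0,-0.004,0],0.015]
    - [[0,0,0],[0,-0.004,0],0.015]
    - [[0,0,0],[0,-0.003,0],0.015]
    - [[0,0,0],[0,0,0],0.015]

```text
clock: 16.08
tool_pos: [0.5509, -0.1108, 0.0894]
ee_rot: [-0.004, 0.996, -0.054, -0.07]
force: [-0.2, -1.6, -0.8]
grip_width: 0.0241
finger_force: 39.4
```

```bash
python3 pin.py
python3 - <<'E'
from h import *
img,K,o,r=cam("side");g=cv2.cvtColor(img,cv2.COLOR_RGB2GRAY)
Rz=R.from_euler('z',-.108).as_matrix()
print([proj(K,o,r,Rz@[.5644,-.051,z]).round(1).tolist() for z in(.06,.1,.106,.136)])
for v in range(140,172,2):print(v," ".join(f"{x:3d}" for x in g[v,306:342]))
E
```

```text
tool [ 0.5596 -0.0508  0.0894] [-0.66708204  0.81131896 -1.39712412]
[[0.99, -0.0, -0.14], [-0.0, -1.0, 0.0], [-0.14, 0.0, -0.99]]
180 (np.int64(287), np.int64(301), np.uint8(166)) 183 (np.int64(286), np.int64(301), np.uint8(162)) 186 (np.int64(285), np.int64(301), np.uint8(161)) 189 (np.int64(285), np.int64(301), np.uint8(159)) 192 (np.int64(284), np.int64(301), np.uint8(162)) 195 (np.int64(283), np.int64(301), np.uint8(158)) 198 (np.int64(282), np.int64(301), np.uint8(155)) 201 (np.int64(281), np.int64(301), np.uint8(155)) 204 (np.int64(280), np.int64(301), np.uint8(162)) 207 (np.int64(280), np.int64(319), np.uint8(71)) 210 (np.int64(279), np.int64(364), np.uint8(73)) 213 (np.int64(278), np.int64(364), np.uint8(76)) 216 (np.int64(352), np.int64(357), np.uint8(130)) 219 None 222 None 225 None 228 (np.int64(310), np.int64(322), np.uint8(53)) 231 (np.int64(303), np.int64(330), np.uint8(8)) 234 (np.int64(299), np.int64(334), np.uint8(9)) 237 (np.int64(296), np.int64(336), np.uint8(9)) 240 (np.int64(295), np.int64(337), np.uint8(7)) 243 (np.int64(279), np.int64(355), np.uint8(11)) 246 (
[... 1831 characters left out ...]
 202 200 178 108  43  27  28  27  38  65  77  55  46  97 149 155 150 181 201 204 205 205 202 183 140 121 121
164 197 199 201 201 200 202 201 201 202 201 197 175 133  91  61  45  41  48  67  76  51  65 118 151 155 170 193 201 203 203 202 202 194 160 132 123
166 200 200 200 200 201 201 201 200 200 199 189 167 157 147 125  99  76  70  76  87 104 130 152 152 149 177 189 194 197 200 201 201 200 194 176 148
168 200 200 200 200 200 200 199 200 199 191 170 158 157 158 159 156 154 154 154 156 158 160 155 148 175 193 194 191 190 192 195 198 199 199 198 192
170 199 200 199 200 200 200 200 200 194 170 126 110 116 122 125 130 133 136 138 143 148 147 141 150 186 197 197 195 193 188 186 189 194 197 198 198
```

>>> carry_out:
  increments:
    - [[0,0,0],[0.0003,0,0.002],0.015]
    - [[0,0,0],[0.0003,0,0.002],0.015]
    - [[0,0,0],[0,0,0],0.015]

```text
clock: 16.55
tool_pos: [0.5509, -0.1108, 0.0852]
ee_rot: [-0.004, 0.996, -0.054, -0.07]
force: [-0.3, -0.5, -0.9]
grip_width: 0.0246
finger_force: 39.4
```

>>> carry_out:
  increments:
    - [[0,0,0],[0.00015,0,0.001],0.015]
    - [[0,0,0],[0.00015,0,0.001],0.015]
    - [[0,0,0],[0,0,0],0.015]

```text
clock: 16.92
tool_pos: [0.5512, -0.1108, 0.0847]
ee_rot: [-0.004, 0.996, -0.054, -0.07]
force: [-7.0, 1.2, 24.2]
grip_width: 0.0245
finger_force: 41.4
```

>>> carry_out:
  increments:
    - [[0,0,0],[-0.0001,0,-0.001],0.015]
    - [[0,0,0],[0,0,0],0.03]
    - [[0,0,0],[0,0,0],0.035]
    - [[0,0,0],[0,0,0],0.04]
    - [[0,0,0],[0,0,0],0.045]
    - [[0,0,0],[0,0,0],0.05]
    - [[0,0,0],[0,0,0],0.05]

```text
clock: 17.8
tool_pos: [0.551, -0.1109, 0.0843]
ee_rot: [-0.004, 0.996, -0.054, -0.07]
force: [0.6, -0.4, 0.5]
grip_width: 0.0499
finger_force: 0.0
```

Run:
```python
from h import *
s=sensors.sense();print(s["force"],s["grip_width"])
img,K,o,r=cam("wrist");g=cv2.cvtColor(img,cv2.COLOR_RGB2GRAY);Rz=R.from_euler('z',-.108).as_matrix()
t=np.linspace(0,6.28,60)
print("expected head top/bottom circle boxes")
for z in(.13,.1):
    q=proj(K,o,r,(Rz@np.c_[.5645+.013*np.cos(t),-.051+.013*np.sin(t),0*t+z].T).T);print(z,q.min(0).round(1),q.max(0).round(1))
for v in range(220,300,4):print(v," ".join(f"{x:3d}" for x in g[v,272:366:3]))
```

```text
[ 0.61017992 -0.38539582  0.54553245] 0.04992355196251668
expected head top/bottom circle boxes
0.13 [291.5 259.4] [349.3 306.5]
0.1 [295.8 227.1] [343.9 268.6]
220 158 149 133 133 135 136 136 133 132 133 128 132 133 131 131 129 131 130 131 131 131 131 131 133 131 133 128  80  72  92 127 134
224 157 150 134 135 134 139 139 134 133 133 130 133 135 132 133 133 135 133 134 135 133 135 134 136 135 135 135 130 133 135 136 136
228 155 149 133 134 136 138 138 135 132 133 131 132 120  95  66  49  83 120 131 134 135 135 136 135 134 134 134 133 134 137 139 140
232 161 157 134 134 135 137 138 134 134 131  72   7   8   7   9   9   7   9  10  32 126 138 140 138 140 136 137 139 139 139 138 146
236 155 153 134 133 134 138 139 135 111  15   9  10   6   7  10   8  10   9   7   8   8  64 134 135 134 136 139 138 151 169 172 173
240 154 152 135 134 134 136 138 131  23   9  10   9  10  11   7   9   9  11  10   7  10  10 111 161 161 160 162 171 173 172 172 172
244 156 154 135 134 135 136 139  90   7   9   6   8  12   8   9  11   6  11   8   9   9   6  36 171 174 173 172 173 172 174 171 173
248 158 158 136
[... 1000 characters left out ...]
  16  11  99 158 167 169 168 155 141 157
280  83  84  83  85  84  82   9  14  15  15  17  16  16  15  15  17  17  15  18  16  15  17  14  11 135 169 169 169 169 170 168 165
284  86  87  86  86  85  86  30  14  16  14  13  17  16  14  16  15  17  19  17  18  19  18  16  23 160 169 169 169 168 168 168 166
288  89  90  87  87  87  88  69  13  14  16  16  16  18  16  16  17  13  17  17  16  17  18  16  65 168 168 168 168 168 167 167 167
292  84  84  85  84  84  84  84  69  18  15  14  15  17  17  16  17  17  17  16  16  17  15 107 169 168 169 168 167 167 167 167 167
296  88  87  87  87  87  88  88  87  83  27  17  17  18  18  19  16  16  16  17  17  24 131 168 168 167 168 167 166 166 165 166 166
```

>>> carry_out:
  increments:
    - [[0,0,0],[-0.0014,0,-0.0099],0.05]
    - [[0,0,0],[-0.0028,0,-0.0198],0.05]
    - [[0,0,0],[-0.0028,0,-0.0198],0.05]
    - [[0,0.07,0],[0,0,0],0.05]
    - [[0,0.07,0],[0,0,0],0.05]
    - [[0,0,0],[0,0,-0.02],0.05]
    - [[0,0,0],[0,0,0],0.05]
    - [[0,0,0],[0,0,0],0.05]

```text
clock: 18.85
tool_pos: [0.551, -0.1109, 0.1543]
ee_rot: [0.0, 0.999, -0.054, 0.0]
force: [0.9, 1.0, -0.1]
grip_width: 0.0501
finger_force: 0.0
```

```bash
cat > chk.py <<'E'
from h import *
import sys
s=sensors.sense();print(s["tool_pos"],s["ee_rot"],s["force"],s["grip_width"])
Rz=R.from_euler('z',-.108).as_matrix();t=np.linspace(0,6.28,60)
P=[.5645,-.0505]
for n in sys.argv[1:]:
    img,K,o,r=cam(n);g=cv2.cvtColor(img,cv2.COLOR_RGB2GRAY)
    E=[]
    for z in(.13,.1):
        q=proj(K,o,r,(Rz@np.c_[P[0]+.013*np.cos(t),P[1]+.013*np.sin(t),0*t+z].T).T);E.append(q)
    a=np.vstack(E);m0=np.zeros(g.shape,np.uint8);cv2.fillConvexPoly(m0,cv2.convexHull(a.astype(np.float32)).astype(int),1)
    lo=a.min(0).astype(int)-14;hi=a.max(0).astype(int)+14
    m=((g<40).astype(np.uint8));w=np.zeros_like(m);w[lo[1]:hi[1],lo[0]:hi[0]]=1;m*=w
    k,lab,st,ce=cv2.connectedComponentsWithStats(m)
    ys,xs=np.where(m0);print(n,"exp box",a.min(0).round(1),a.max(0).round(1),"cent",xs.mean().round(1),ys.mean().round(1),"area",len(xs))
    for i in range(1,k):
        if st[i][4]>8: print("  comp",st[i],ce[i].round(1))
E
python3 chk.py wrist side
```

```text
[ 0.55099039 -0.11087263  0.15432052] [ 1.67626228e-05  9.98535681e-01 -5.40970522e-02  5.55087873e-05] [ 0.86301783  0.98385205 -0.07591097] 0.050064489361827245
wrist exp box [299.  191.6] [338. 239.] cent 318.0 215.2 area 1538
  comp [ 299  193   36   44 1233] [316.3 214.8]
side exp box [317.3 153.1] [326.9 167.7] cent 321.6 159.9 area 144
  comp [320 139   5   8  33] [321.7 142.2]
  comp [320 156   7  11  68] [323.  161.3]
```

>>> carry_out:
  increments:
    - [[0,0,0],[-0.003,-0.029,0],0.055]
    - [[0,0,0],[-0.003,-0.029,0],0.055]
    - [[0,0,0],[-0.003,-0.029,0],0.055]
    - [[0,0,0],[-0.003,-0.029,0],0.055]
    - [[0,0,0],[-0.003,-0.029,0],0.055]
    - [[0,0,0],[-0.004,-0.028,0],0.055]
    - [[0,0,0],[0,0,0],0.055]
    - [[0,0,0],[0,0,0],0.055]

```text
clock: 19.95
tool_pos: [0.5506, 0.0625, 0.1539]
ee_rot: [0.0, 0.999, -0.054, -0.0]
force: [-0.9, -0.4, 0.1]
grip_width: 0.0551
finger_force: 0.0
```

```bash
cat > hd.py <<'E'
from h import *
Rz=R.from_euler('z',-.108).as_matrix();t=np.linspace(0,6.28,60)
s=sensors.sense();print((Rz.T@s["tool_pos"]).round(4),s["force"])
img,K,o,r=cam("wrist");g=cv2.cvtColor(img,cv2.COLOR_RGB2GRAY)
a=np.vstack([proj(K,o,r,(Rz@np.c_[.541+.011*np.cos(t),.122+.011*np.sin(t),0*t+z].T).T) for z in(.083,.128)])
m0=np.zeros(g.shape,np.uint8);cv2.fillConvexPoly(m0,cv2.convexHull(a.astype(np.float32)).astype(int),1);ys,xs=np.where(m0)
print("exp",a.min(0).round(),a.max(0).round(),xs.mean(),ys.mean())
m=(g<40).astype(np.uint8);k,lab,st,ce=cv2.connectedComponentsWithStats(m)
for i in range(1,k):
    if st[i][4]>200:print(st[i],ce[i].round(1))
E
python3 hd.py
```

```text
[0.5407 0.1215 0.1539] [-0.85279256 -0.39942954  0.14433101]
exp [302. 195.] [335. 241.] 317.75625 218.21015625
[ 532  168   66   43 2077] [564.7 188.3]
[139 176  24  37 719] [150.2 194. ]
[304 198  29  37 806] [317.9 216.7]
[    4   246   628   154 45024] [319.  349.2]
```

>>> carry_out:
  increments:
    - [[0,0,0],[0,0,0.02],0.055]
    - [[0,0,0],[0,0,0.02],0.055]
    - [[0,0,0],[0,0,0.02],0.055]
    - [[0,0,0],[0,0,0.015],0.055]
    - [[0,0,0],[0,0,0.011],0.055]
    - [[0,0,0],[0,0,0],0.035]
    - [[0,0,0],[0,0,0],0.028]
    - [[0,0,0],[0,0,0],0.012]
    - [[0,0,0],[0,0,0],0.012]
  force: 40

```text
clock: 21.12
tool_pos: [0.551, 0.0621, 0.0691]
ee_rot: [0.001, 0.999, -0.054, 0.0]
force: [-2.5, -5.1, 5.1]
grip_width: 0.0201
finger_force: 39.0
```

>>> carry_out:
  increments:
    - [[0,0,0],[-0.005,0,0],0.012]
    - [[0,0,0],[-0.01,0,0],0.012]
    - [[0,0,0],[-0.012,0,0],0.012]
    - [[0,0,0],[-0.012,0,0],0.012]
    - [[0,0,0],[-0.012,0,0],0.012]
    - [[0,0,0],[-0.012,0,0],0.012]
    - [[0,0,0],[-0.007,0,0],0.012]
    - [[0,0,0],[-0.004,0,0],0.012]
    - [[0,0,0],[0,0,0],0.012]

```text
clock: 22.25
tool_pos: [0.4772, 0.0703, 0.0691]
ee_rot: [0.001, 0.999, -0.054, 0.0]
force: [-1.8, -6.0, 6.5]
grip_width: 0.0203
finger_force: 39.6
```

>>> carry_out:
  increments:
    - [[0,0,0],[-0.003,0,0],0.012]
    - [[0,0,0],[-0.0025,0,0],0.012]
    - [[0,0,0],[-0.001,0,0],0.012]
    - [[0,0,0],[0,0,0],0.012]

```text
clock: 22.75
tool_pos: [0.4715, 0.0709, 0.0691]
ee_rot: [0.0, 0.999, -0.055, 0.001]
force: [1.6, -7.5, 3.4]
grip_width: 0.0198
finger_force: 39.5
```

>>> carry_out:
  increments:
    - [[0,0,0],[-0.0015,0,0],0.012]
    - [[0,0,0],[0,0,0],0.012]

```text
clock: 23.0
tool_pos: [0.4715, 0.071, 0.0692]
ee_rot: [0.0, 0.998, -0.055, 0.002]
force: [12.8, -9.9, -6.9]
grip_width: 0.02
finger_force: 40.0
```

>>> carry_out:
  increments:
    - [[0,0,0],[0.0015,0,0],0.012]
    - [[0,0,0],[0,0,0],0.025]
    - [[0,0,0],[0,0,0],0.04]
    - [[0,0,0],[0,0,0],0.055]
    - [[0,0,0],[0,0,0],0.055]
    - [[0,0,0],[0,0,-0.02],0.055]
    - [[0,0,0],[0,0,-0.03],0.055]
    - [[0,0,0],[0,0,-0.036],0.055]
    - [[0,0,0],[0,0,0],0.055]

```text
clock: 24.12
tool_pos: [0.472, 0.0721, 0.1564]
ee_rot: [-0.0, 0.999, -0.054, 0.002]
force: [-0.3, 0.7, -0.9]
grip_width: 0.0547
finger_force: 0.0
```

>>> carry_out:
  increments:
    - [[0,0,0],[0,0.025,0],0.055]
    - [[0,0,0],[0,0.026,0],0.055]
    - [[0,0,0],[0,0.026,0],0.055]
    - [[0,0,0],[0.001,0.026,0],0.055]
    - [[0,0,0],[0.001,0.025,0],0.055]
    - [[0,0,0],[0,0,0],0.055]
    - [[0,0,0],[0,0,0],0.055]

```text
clock: 25.0
tool_pos: [0.4587, -0.055, 0.1539]
ee_rot: [-0.0, 0.999, -0.054, -0.0]
force: [-0.0, 1.9, -0.3]
grip_width: 0.0549
finger_force: 0.0
```

Run:
```python
from h import *
Rz=R.from_euler('z',-.108).as_matrix();t=np.linspace(0,6.28,60)
s=sensors.sense();print(np.round(s["q"],3),(Rz.T@s["tool_pos"]).round(4),s["ee_rot"],s["force"])
img,K,o,r=cam("wrist");hsv=cv2.cvtColor(img,cv2.COLOR_RGB2HSV);g=hsv[:,:,2]
c0=[.463,-.0065]
q=proj(K,o,r,(Rz@np.c_[c0[0]+.022*np.cos(t),c0[1]+.022*np.sin(t),0*t+.094].T).T);print("skirt exp",q.min(0).round(1),q.max(0).round(1))
print("axis top",proj(K,o,r,Rz@[*c0,.12]).round(1))
k,lab,st,ce=cv2.connectedComponentsWithStats((g<45).astype(np.uint8))
for i in range(1,k):
    if st[i][4]>150 and st[i][4]<9000:print("dark",st[i],ce[i].round(1))
lo=q.min(0).astype(int)-8;hi=q.max(0).astype(int)+8
# white stripe inside dial
m=(g>110).astype(np.uint8);w=np.zeros_like(m);cu=q.mean(0).astype(int);cv2.circle(w,tuple(cu.tolist()),16,1,-1)
k,lab,st,ce=cv2.connectedComponentsWithStats(m*w)
for i in range(1,k):
    if st[i][4]>5:
        ys,xs=np.where(lab==i);P=np.array([(Rz.T@atz(K,o,r,(a,b),.12))[:2] for a,b in zip(xs,ys)])
        u,sv,vt=np.linalg.svd(P-P.mean(0));print("stripe",st[i],P.mean(0).round(4),"dir deg",np.degrees(np.arctan2(vt[0][1],vt[0][0])).round(1),sv[:2].round(3))
# silhouettes: handle position, pin
a=np.vstack([proj(K,o,r,(Rz@np.c_[.461+.011*np.cos(t),.122+.011*np.sin(t),0*t+z].T).T) for z in(.083,.128)]);print("handle exp",a.min(0).round(),a.max(0).round())
a=np.vstack([proj(K,o,r,(Rz@np.c_[.5645+.013*np.cos(t),-.0494+.013*np.sin(t),0*t+z].T).T) for z in(.1,.13)]);print("pin exp",a.min(0).round(),a.max(0).round())
```

```text
[ 0.249  0.353 -0.319  2.055  0.158  0.758 -1.846] [ 0.462  -0.0052  0.1539] [-1.66149856e-04  9.98544725e-01 -5.39289356e-02 -2.73619339e-04] [-0.04948986  1.88788564 -0.28034715]
skirt exp [292.2 183.2] [348.5 237.2]
axis top [[320.7 221.5]]
dark [  36    0   62  117 4455] [67.2 56.5]
dark [ 113    0   44  127 3248] [135.7  59.2]
dark [499   0  69  16 331] [529.   7.]
dark [   0    4   40  113 2675] [14.9 72.6]
dark [ 366   39   49   50 1811] [390.3  64.2]
dark [345  50  12  52 227] [348.3  78. ]
dark [   0  129   31   47 1021] [ 12.1 151.2]
dark [ 293  184   53   63 2171] [320.9 212.4]
dark [ 119  199   53   39 1331] [144.5 217.6]
stripe [305 200  14  20 126] [ 4.715e-01 -2.000e-04] dir deg -151.9 [0.045 0.015]
handle exp [114. 196.] [177. 243.]
pin exp [365.  35.] [418.  90.]
```

>>> carry_out:
  increments:
    - [[0,0,0],[0.001,0.001,0],0.055]
    - [[0,0,-0.13],[0,0,0],0.05]
    - [[0,0,-0.13],[0,0,0],0.05]
    - [[0,0,-0.13],[0,0,0],0.05]
    - [[0,0,-0.124],[0,0,0],0.045]
    - [[0,0,0],[0,0,0.03],0.045]
    - [[0,0,0],[0,0,0.02],0.045]
    - [[0,0,0],[0,0,0],0.045]

```text
clock: 26.05
tool_pos: [0.4591, -0.0562, 0.1034]
ee_rot: [-0.0, 0.979, 0.202, -0.001]
force: [1.5, -0.1, 0.7]
grip_width: 0.0445
finger_force: 0.0
```

Run:
```python
from h import *
Rz=R.from_euler('z',-.108).as_matrix();s=sensors.sense();T=Rz.T@rot(s["ee_rot"])
print(np.round(s["q"],3),(Rz.T@s["tool_pos"]).round(4),T.round(3).tolist(),s["force"],np.degrees(np.arctan2(T[1,0],T[0,0])))
```

```text
[ 0.311  0.449 -0.403  2.091  0.282  0.655 -1.446] [ 0.4625 -0.0064  0.1034] [[0.87, 0.492, -0.002], [0.492, -0.87, 0.0], [-0.002, -0.001, -1.0]] [ 1.49438841 -0.13055317  0.6799859 ] 29.483548724509657
```

>>> carry_out:
  increments:
    - [[0,0,0],[0,0,0.012],0.045]
    - [[0,0,0],[0,0,0.012],0.045]
    - [[0,0,0],[0,0,0.008],0.045]
    - [[0,0,0],[0,0,0],0.03]
    - [[0,0,0],[0,0,0],0.02]
    - [[0,0,0],[0,0,0],0.004]
    - [[0,0,0],[0,0,0],0.004]
    - [[0,0,0],[0,0,0],0.004]
  force: 40

```text
clock: 27.05
tool_pos: [0.4597, -0.0559, 0.0728]
ee_rot: [-0.0, 0.979, 0.202, 0.0]
force: [-3.1, 6.1, 6.8]
grip_width: 0.0111
finger_force: 40.8
```

>>> carry_out:
  increments:
    - [[0,0,0.12],[0,0,0],0.004]
    - [[0,0,0.12],[0,0,0],0.004]
    - [[0,0,0.12],[0,0,0],0.004]
    - [[0,0,0.12],[0,0,0],0.004]
    - [[0,0,0.12],[0,0,0],0.004]
    - [[0,0,0.1],[0,0,0],0.004]
    - [[0,0,0],[0,0,0],0.004]
    - [[0,0,0],[0,0,0],0.004]

```text
clock: 28.05
tool_pos: [0.4597, -0.057, 0.0728]
ee_rot: [0.0, 0.989, -0.147, 0.0]
force: [-3.2, -1.5, 5.7]
grip_width: 0.0113
finger_force: 40.9
```

Run:
```python
from h import *
Rz=R.from_euler('z',-.108).as_matrix();s=sensors.sense();T=Rz.T@rot(s["ee_rot"])
print((Rz.T@s["tool_pos"]).round(4),s["force"],s["wrist_torque"],s["grip_width"],np.degrees(np.arctan2(T[1,0],T[0,0])))
```

```text
[ 0.4631 -0.0071  0.0728] [-3.23190525 -1.48123849  5.74846661] [-0.57391024  0.66362823  0.01912809] 0.01125531919100651 -10.676756580087353
```

>>> carry_out:
  increments:
    - [[0,0,0],[0,0,0],0.015]
    - [[0,0,0],[0,0,0],0.025]
    - [[0,0,0],[0,0,0],0.04]
    - [[0,0,0],[0,0,0],0.04]
    - [[0,0,0],[0,0,-0.02],0.04]
    - [[0,0,0],[0,0,-0.03],0.04]
    - [[0,0,0],[0,0,-0.031],0.04]
    - [[0,0,0],[0,0,0],0.04]
    - [[0,0,0],[0,0,0],0.04]

```text
clock: 29.18
tool_pos: [0.4595, -0.0567, 0.1529]
ee_rot: [0.0, 0.989, -0.147, -0.0]
force: [0.7, -0.5, 0.4]
grip_width: 0.04
finger_force: 0.0
```

Run:
```python
from h import *
Rz=R.from_euler('z',-.108).as_matrix();t=np.linspace(0,6.28,60)
s=sensors.sense();print((Rz.T@s["tool_pos"]).round(4),s["force"],s["grip_width"])
img,K,o,r=cam("wrist");g=cv2.cvtColor(img,cv2.COLOR_RGB2HSV)[:,:,2]
cu=proj(K,o,r,Rz@[.463,-.0065,.12])[0].astype(int)
m=(g>110).astype(np.uint8);w=np.zeros_like(m);cv2.circle(w,tuple(cu.tolist()),24,1,-1)
k,lab,st,ce=cv2.connectedComponentsWithStats(m*w)
for i in range(1,k):
    if st[i][4]>5:
        ys,xs=np.where(lab==i);P=np.array([(Rz.T@atz(K,o,r,(a,b),.12))[:2] for a,b in zip(xs,ys)])
        u,sv,vt=np.linalg.svd(P-P.mean(0));print("stripe",st[i],P.mean(0).round(4),"dir",np.degrees(np.arctan2(vt[0][1],vt[0][0])).round(1),sv[:2].round(3))
def box(n,c,rad,z0,z1):
    a=np.vstack([proj(K,o,r,(Rz@np.c_[c[0]+rad*np.cos(t),c[1]+rad*np.sin(t),0*t+z].T).T) for z in(z0,z1)]);print(n,a.min(0).round(),a.max(0).round())
box("handle exp",(.461,.122),.011,.083,.128);box("pin exp",(.5645,-.0494),.013,.1,.13)
k,lab,st,ce=cv2.connectedComponentsWithStats((g<45).astype(np.uint8))
for i in range(1,k):
    if 800<st[i][4]<3000:print("dark",st[i],ce[i].round(1))
```

```text
[ 0.463  -0.0069  0.1529] [ 0.66572933 -0.54339856  0.36159393] 0.03996472059399752
stripe [314 199   7  21 123] [ 0.4732 -0.0076] dir 170.8 [0.046 0.013]
stripe [327 227  15  19  97] [ 0.4508 -0.0147] dir 126.8 [0.04  0.011]
stripe [295 228  15  18  90] [0.4544 0.0063] dir -146.6 [0.036 0.011]
handle exp [121. 226.] [181. 276.]
pin exp [334.  24.] [383.  81.]
dark [ 335   29   45   52 1770] [357.  54.]
dark [  0  92  34  82 876] [ 11.4 135.3]
dark [ 291  186   54   64 2177] [317.6 214.4]
dark [ 126  229   50   42 1301] [150.1 249.2]
```

```bash
python3 -c "
from rig import finish_job
print(finish_job())"
```

```text
the job is handed in; nothing more can be done
None
```

The job is handed in: my last camera measurements put the pin parked upright in the notch, the carriage against its front stop and the dial on the fourth dot, but no pass or fail verdict came back.

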